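Set the leather splitter to its third click

TASK

Set the bench leather splitter for the next strap by pushing the wooden ball knob of its thickness lever with the fingertips, without gripping it: first push the lever all the way back to its open stop, the end nearer the robot, then push it forward away from the stop, counting the clicks, and leave it resting in the third notch. Do not run past the third notch or force the lever, leave the loose things on the bench where they stand, and finish with the hand clear of everything.

Things in the scene. Friction and masses are not known exactly. Their poses are not given: they have to be found in the camera images.
- splitter: Grey bench leather splitter bolted to the bench, base 190 x 280 mm, frame 154 mm high, crank at its -y end, lever at its +y end. Origin: underside of the base, near its middle. x points from the feed side (towards the robot) to the knife side, y along the rollers to the lever end, z up. Fixed; turned up to 0.4 rad about z.
- depth_lever (a joint): Lean of the lever, rad: 0 at the open stop (leaning 0.75 rad from upright towards the splitter's -x), growing towards +x, 1.4 at the other stop. Notches at 0.2, 0.4, 0.6 .. 1.2, crests between at 0.1, 0.3, 0.5 .. 1.3. Past a crest a spring snaps it on into the next notch (below 0.1: onto the stop). It starts at or near notch 1 or 2 and stays in any notch when let go.
- lever_knob (a point): Centre of the pale wooden ball knob, 28 mm diameter, at the lever's upper end, 140 mm from the pivot; the lever below it is a 10 mm rod, then a flat steel strap 16 mm wide. At the stop the centre is 202 mm above the bench, upright 240 mm. It moves 28 mm a click. Pushing it over a crest takes about 4 to 9 N. Its frame's z points up along the lever.
- lever_pivot (a point): Pivot of the lever, 100 mm above the bench, in the lever's plane (145 mm along the splitter's y from its origin). The pivot axis is the splitter's y, so the knob moves in an arc of 140 mm radius in the splitter's x-z plane. Beside it a toothed quadrant plate of 75 mm radius and a spring plunger on the lever (top 116 mm from the pivot, on its crank side).
- thread_cone: Loose cone of brown thread on a pale base, 68 mm across, 124 mm high, standing outside the lever end. Origin: centre of its underside. Leave it.
- dye_bottle: Loose small amber bottle, 40 mm across, 75 mm high, standing outside the lever end. Origin: centre of its underside. Leave it.
- iron_weight: Loose round black iron weight, 74 mm across, 60 mm high, standing in front of the lever end. Origin: centre of its underside. Leave it.
- awl: Loose awl with a wooden handle, 150 mm long, lying in front of the splitter. Origin: below its middle, on the bench. Leave it.
- buckle: Loose brass buckle, 43 x 46 mm, 9 mm high, lying in front of the splitter. Origin: its middle. Leave it.
- maul: Loose pale wooden maul standing on its head, 68 mm across, 200 mm high, in front of the crank end. Origin: centre of its underside. Leave it.
- cement_jar: Loose amber jar with a black lid, 72 mm across, 85 mm high, standing behind the splitter. Origin: centre of its underside. Leave it.

How it is judged:
On the way:
1. the lever is back at its open stop (value of joint depth_lever below 0.05 rad), for 0.2 s.
At the end, for the whole second after the job is handed in: The lever rests in the third notch from the open stop (joint 0.54 to 0.66 rad), at rest, and every loose thing is within 20 mm of where it stood (value of joint depth_lever between 0.54 and 0.66 rad and velocity of joint depth_lever between -0.05 and 0.05 rad/s and distance of each of thread_cone, dye_bottle, iron_weight, awl, buckle, maul, cement_jar from where it was at the start of the episode below 0.02 m); the robot touches nothing.
It fails at once if the lever runs past the third notch (value of joint depth_lever above 0.72 rad).
It fails at once if the lever or the splitter is gripped or forced: the fingers press on it with more than 25 N (contact force between the fingers and splitter above 25 N).
It fails at once if a loose thing on the bench is lifted or moved by more than 20 mm (distance of any of thread_cone, dye_bottle, iron_weight, awl, buckle, maul, cement_jar from where it was at the start of the episode above 0.02 m).
It also fails if it takes over 67 s, if anything falls off the work surface, if the arm or the gripper's body presses on something with over 40 N, if the wrist force passes 120 N, or if a joint passes its speed limit or range.

ROBOT

A 6-joint arm with a two-finger parallel gripper is mounted at the origin on the work surface. World frame = base frame: x ahead of the robot, y to its left, z up, the work surface at z = 0. Lengths are in m, angles in rad, forces in N, time in s.
With the tool pointing down it reaches from about 0.225 to 0.875 m from the base axis. Payload 3.4 kg.
Tool frame: the origin (TCP) lies between the finger pads; the fingertips stand 14 mm ahead of it and the grasp point (between the pads) lies 5 mm behind it; z points along the fingers, y is the direction in which the jaws open and shut (so a half turn about z gives the same grasp; the last joint's range is limited). The gripper opens to 85 mm and grips with 20 to 120 N. Pads are 22 mm wide; open, the fingers measure 114 mm over their backs; the gripper's body (76 mm by 85 mm) begins 54 mm behind the grasp point. The pads swing forward as they close: fully open they stand 13 mm farther back than shut.
Start: joints at [-1.439, 0.276, 1.505, -0, 1.361, -0.121], TCP at [0.144, -0.557, 0.245] pointing down, gripper open.
Joint ranges: [-2.89, 2.89], [-0.75, 2.08], [0.22, 2.7], [-1.18, 4.32], [0.11, 2.71], [-2.7, 2.7]. Speed limits (rad/s): [2.57, 2.57, 3.14, 3.14, 3.14, 3.14].

INTERFACE

Orientations are given as a unit quaternion [w, x, y, z].
In Python, from rig import manip, get_image, job gives the robot as it stands. The module is installed in compiled form; this text tells all that it offers.
- The arm moves only by the tool step_arm, never from a script. Its argument "moves" is one flat list of numbers, 5 for each row, row after row: the shift along the tool's x, y, z as a fraction of full scale, then the turn about the tool's z as a fraction of full scale, then the gripper's target within -1 to 1 (shut at 1, half-way at 0, fully open at -1). In form: [dx, dy, dz, twist, hand, dx, dy, dz, twist, hand, ...]. A call has 1 to 5 rows; each row is the pose to reach, as a shift and turn from the pose commanded when the call began, along the tool's axes at that moment, turning the shorter way round; what a row does not reach only later rows make up. Full scale, the value 1, is 500 mm for a shift and pi rad for a turn. A row lasts 1/10 s, in which the tool goes at most 50 mm and 8.59 degrees, less where a joint would pass 70% of its speed; a pose out of reach is approached as far as the arm can. A call with a number of a shift or a turn outside -1 to 1 is refused whole. A call with a gripper value outside its range is refused whole. The fingers move at their own pace and stop on an object; "force" is the grip in N (left out, the last holds). Time passes only in rows, so rows that repeat a pose let the fingers close. It gives the time, the measured TCP pose, the force and the opening at its end, in the units of the state.
- manip.get_state(): the state, without advancing time (a new reading comes with each control period).
- get_image(name): name is "scene" or "top"; returns a dict with "frame" (480x640x3 uint8, blue, green, red), "fx", "fy", "cx", "cy" (pixels), "rvec" (rotation vector, rad) and "tvec" (3), from world to camera coordinates, as OpenCV has them. Camera axes: x right, y down, z forward; pixel columns grow to the right and rows downward; lengths in m; the calibration is good to about 2 mm. A picture is of the moment at which its call begins. There is no depth.
- job.sign_off(): hands the job in, once; it reports no verdict.
The state is a dict: "clock": time; "qpos": joint angles; "qd": joint speeds; "effort": joint torques, N m; "position": TCP position; "ee_rot": TCP orientation; "contact_force": force on the tool from outside, world axes, zero at the start; "moment": the same for the moment, N m; "width": finger opening in m.
Only numpy, scipy, OpenCV 4.12 (cv2) and the standard library are available. Lean on these libraries where they do the work, as an engineer would, in place of code of your own. Each camera call takes 0.05 s, during which the arm holds its last target. There are 200 camera calls.

## Working session

There is one attempt and no reset: what is moved stays moved. The work goes in short steps, Python scripts to look and compute and a tool call to move; the robot and the scene stay as the last step left them, time stands still between calls to the robot, and variables do not carry over. Pictures are saved under pics/ and viewed, about 8 in all and at most 12, crops included, and the job is handed in when it is done.

Besides the shell and the picture viewer there is one more tool, called after "Request:" as name(argument=value, ...) on one line, values as JSON. step_arm: Moves the arm, as the interface text tells. Its arguments: {"type":"object","properties":{"moves":{"type":"array","items":{"type":"number","minimum":-1,"maximum":1}},"force":{"type":"number"}},"required":["moves"]}

```bash
mkdir -p pics; cat > h.py <<'E'
import numpy as np, cv2
from rig import manip, get_image, job
def cam(n):
    d=get_image(n); R=cv2.Rodrigues(np.array(d["rvec"],float))[0]; t=np.array(d["tvec"],float).ravel()
    return d,R,t
def ray(c,u,v):
    d,R,t=c; r=R.T@np.array([(u-d["cx"])/d["fx"],(v-d["cy"])/d["fy"],1]); return -R.T@t, r/np.linalg.norm(r)
def plane(c,u,v,z):
    o,r=ray(c,u,v); return o+r*(z-o[2])/r[2]
def proj(c,p):
    d,R,t=c; q=R@np.array(p)+t; return d["fx"]*q[0]/q[2]+d["cx"], d["fy"]*q[1]/q[2]+d["cy"]
def tri(a,b):
    (o1,r1),(o2,r2)=a,b
    A=np.c_[r1,-r2]; s=np.linalg.lstsq(A,o2-o1,rcond=None)[0]
    p,q=o1+s[0]*r1,o2+s[1]*r2; return (p+q)/2,np.linalg.norm(p-q)
E
python3 - <<'E'
from h import *
for n in("scene","top"):
    c=cam(n); cv2.imwrite(f"pics/{n}0.png",c[0]["frame"]); print(n,-c[1].T@c[2],c[0]["fx"])
print(manip.get_state())
E
```

```text
scene [ 1.38979852 -0.24037454  1.2421471 ] 615.124600263037
top [ 0.45438166 -0.04925644  1.13642946] 577.9323170154606
{'clock': 0.1, 'qpos': array([-1.43896522e+00,  2.76521226e-01,  1.50598816e+00,  4.03256473e-06,
        1.36070777e+00, -1.20983466e-01]), 'qd': array([ 6.52625143e-04, -2.07155060e-05, -2.96163111e-03,  4.95888905e-05,
       -2.91302834e-03,  3.74112474e-04]), 'effort': array([ 8.43848811e-04, -4.17700589e+01, -2.46403277e+01, -1.54561039e-04,
        5.80607491e-03, -7.19516351e-06]), 'position': array([ 0.14377159, -0.55627932,  0.24453952]), 'ee_rot': array([-8.12250050e-04,  9.92020957e-01,  1.26070458e-01, -2.43390725e-06]), 'contact_force': array([-0.46480759,  0.48448792, -0.16784066]), 'moment': array([-0.07583831, -0.0248534 ,  0.0024488 ]), 'width': 0.08514145350365658}
```

View pics/scene0.png

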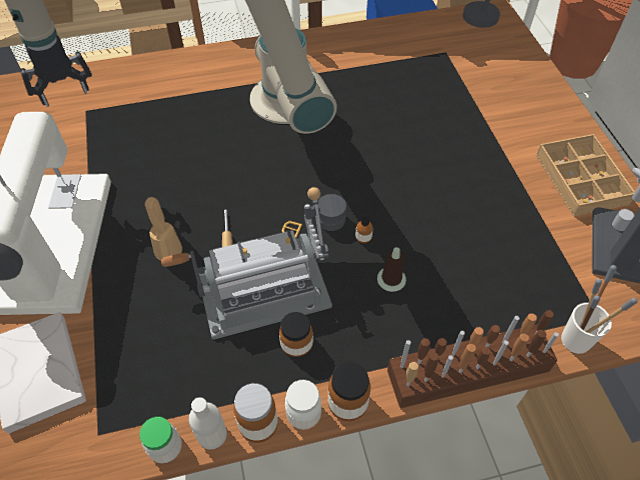

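View pics/top0.png

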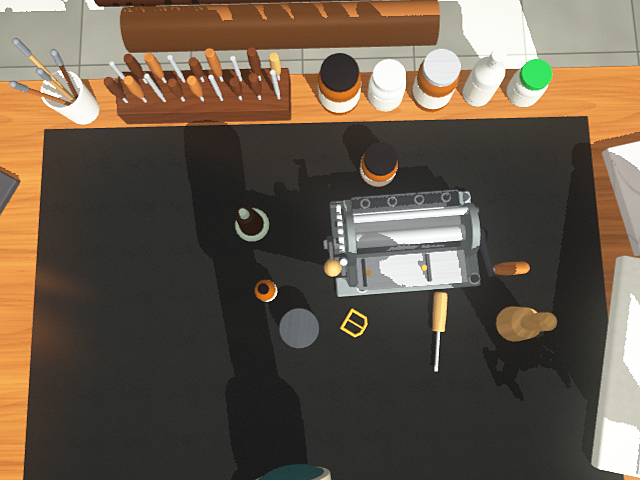

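Scene view: knob at about (314,193), weight (332,211), dye bottle (364,231), thread cone (392,275). Top view: knob at about (333,268), iron weight (299,328), dye bottle (265,291), buckle (354,322), and the base's front edge running (338,296) to (480,287).

```bash
python3 - <<'E'
from h import *
def blob(c,u,v,r=14):
    f=c[0]["frame"]; hsv=cv2.cvtColor(f,cv2.COLOR_BGR2HSV)
    m=((hsv[...,0]>8)&(hsv[...,0]<28)&(hsv[...,1]>70)&(hsv[...,2]>70)).astype(np.uint8)
    n,l,s,ce=cv2.connectedComponentsWithStats(m)
    k=l[v,u]; return s[k],ce[k]
cs,ct=cam("scene"),cam("top")
a,b=blob(cs,314,193),blob(ct,333,268); print(a,b)
for n,c,(u,v) in (("s",cs,(314,200)),("t",ct,(335,262))):
    f=c[0]["frame"][v-60:v+60,u-80:u+80]; cv2.imwrite(f"pics/crop_{n}.png",cv2.resize(f,None,fx=4,fy=4,interpolation=cv2.INTER_CUBIC))
P,e=tri(ray(cs,*a[1]),ray(ct,*b[1])); print("knob",P,e)
for z in (.2,.22,.23,.24): print(z,plane(ct,*b[1],z))
for nm,u,v,z in (("weight",299,328,.06),("dye",265,291,.075),("cone",248,216,.124),("buckle",354,322,.009),("f1",338,296,.02),("f2",480,287,.02),("awltop",440,295,.02)): print(nm,plane(ct,u,v,z).round(3))
E
python3 - <<'E'
import cv2,numpy as np
a=[cv2.imread(f"pics/crop_{n}.png") for n in "st"]
cv2.imwrite("pics/c2.png",cv2.resize(np.hstack(a),(800,300)))
E
```

```text
(array([307, 187,  14,  13, 143], dtype=int32), array([313.55244755, 193.07692308])) (array([324, 259,  18,  18, 259], dtype=int32), array([332.18918919, 267.46718147]))
knob [ 0.56139127 -0.04754369  0.22684601] 0.0012886340916519958
0.2 [ 0.56441585 -0.04814305  0.2       ]
0.22 [ 0.56206577 -0.04816683  0.22      ]
0.23 [ 0.56089073 -0.04817872  0.23      ]
0.24 [ 0.55971569 -0.04819061  0.24      ]
weight [0.47  0.016 0.06 ]
dye [0.539 0.076 0.075]
cone [0.67  0.1   0.124]
buckle [ 0.48  -0.088  0.009]
f1 [ 0.53  -0.058  0.02 ]
f2 [ 0.541 -0.332  0.02 ]
awltop [ 0.527 -0.254  0.02 ]
```

View pics/crop_t.png

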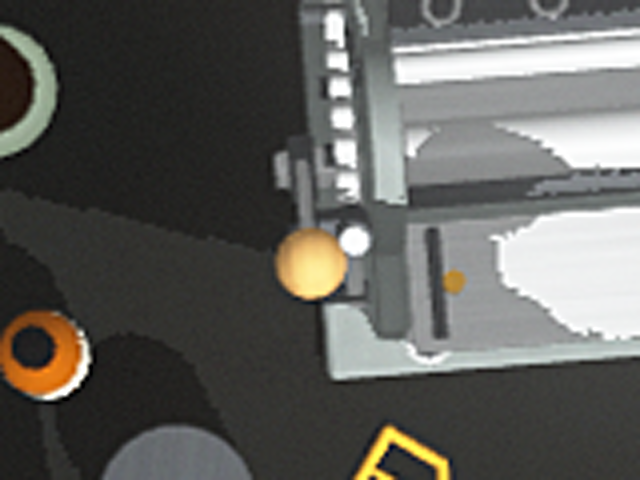

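Request:
step_arm(moves=[0, 0, -0.08, 0, 1, 0, 0, -0.15, 0, 1, 0.07, -0.05, -0.15, 0, 1, 0.15, -0.1, -0.15, 0, 1, 0.23, -0.15, -0.15, 0, 1], force=40)

```text
clock: 0.7
position: [0.237, -0.4544, 0.3203]
ee_rot: [0.0, 0.992, 0.125, 0.0]
contact_force: [1.5, -0.2, 0.0]
width: 0.0122
```

Request:
step_arm(moves=[0.08, -0.05, 0, 0, 1, 0.16, -0.1, 0, 0, 1, 0.24, -0.15, 0, 0, 1, 0.32, -0.2, 0, 0, 1, 0.4, -0.26, 0, 0, 1])

```text
clock: 1.2
position: [0.3986, -0.2782, 0.3202]
ee_rot: [0.0, 0.992, 0.126, 0.0]
contact_force: [0.3, -1.7, 0.5]
width: -0.0002
```

Request:
step_arm(moves=[0.08, -0.05, 0, 0, 1, 0.16, -0.1, 0, 0, 1, 0.24, -0.16, 0, 0.02, 1, 0.32, -0.21, 0, 0.04, 1, 0.4, -0.26, 0, 0.064, 1])

```text
clock: 1.7
position: [0.5596, -0.1018, 0.3203]
ee_rot: [0.0, 1.0, 0.025, 0.0]
contact_force: [0.5, -0.8, 0.2]
width: -0.0001
```

Request:
step_arm(moves=[0.05, -0.055, 0, 0, 1, 0.106, -0.109, 0, 0, 1, 0.106, -0.109, 0, 0, 1])

```text
clock: 2.0
position: [0.6114, -0.0426, 0.3191]
ee_rot: [-0.001, 1.0, 0.028, 0.0]
contact_force: [-0.9, -0.6, 0.4]
width: -0.0
```

```bash
python3 - <<'E'
from h import *
c=cam("scene"); s=manip.get_state(); p=np.array(s["position"]); print(p,s["contact_force"])
print("tip px",proj(c,p-[0,0,.014]),"knob px",proj(c,[.5614,-.0475,.2268]))
f=c[0]["frame"][110:290,200:440]; cv2.imwrite("pics/s1.png",cv2.resize(f,(800,600),interpolation=cv2.INTER_CUBIC))
ct=cam("top")
for u,v in((325.7,244.5),): print("pivot", plane(ct,u,v,.1))
for nm,q in (("rear L",(331,201)),("rear R",(470,192))): print(nm,plane(ct,*q,.02))
E
```

```text
[ 0.60971228 -0.0446584   0.31920487] [-0.12198062 -0.84726531 -0.24709771]
tip px (np.float64(320.05153540499236), np.float64(185.62409554502753)) knob px (np.float64(313.27358703667517), np.float64(193.10451961550643))
pivot [ 0.61837994 -0.03724382  0.1       ]
rear L [ 0.71796945 -0.048726    0.02      ]
rear R [ 0.72940345 -0.32466624  0.02      ]
```

View pics/s1.png

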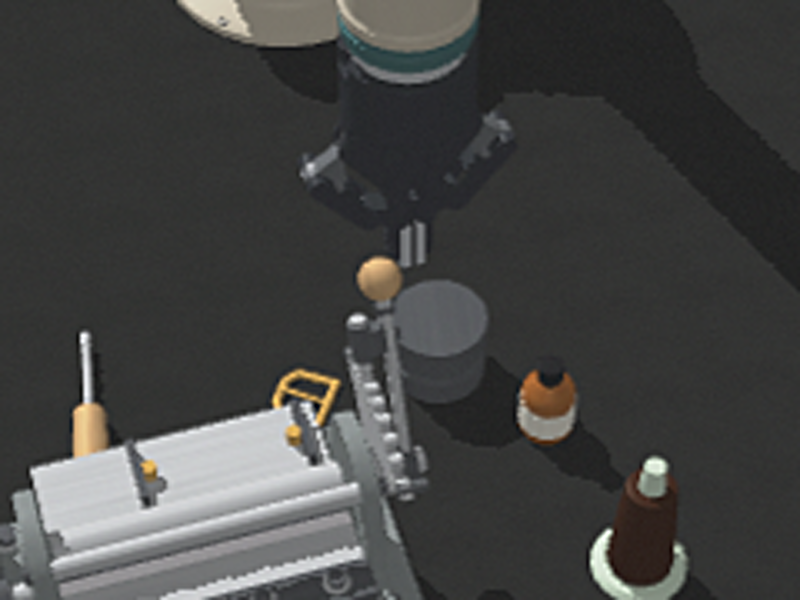

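Both views agree: the fingertips are where predicted, about 45 mm beyond the knob. I'll lower them beside it and start the push back.

Request:
step_arm(moves=[0, 0, 0.08, 0, 1, 0, 0, 0.166, 0, 1, 0, 0, 0.166, 0, 1, -0.02, 0, 0.166, 0, 1, -0.04, 0, 0.166, 0, 1])

```text
clock: 2.6
position: [0.5892, -0.0485, 0.2399]
ee_rot: [0.001, 1.0, 0.025, 0.002]
contact_force: [-0.1, 0.2, -0.7]
width: 0.0001
```

Request:
step_arm(moves=[-0.005, 0, 0, 0, 1, -0.01, 0, 0, 0, 1, -0.015, 0, 0.003, 0, 1, -0.02, 0, 0.006, 0, 1, -0.025, 0, 0.009, 0, 1])

```text
clock: 3.1
position: [0.5761, -0.048, 0.2327]
ee_rot: [-0.0, 1.0, 0.026, -0.0]
contact_force: [-0.1, -0.5, -0.4]
width: 0.0
```

Request:
step_arm(moves=[-0.005, 0, 0.003, 0, 1, -0.01, 0, 0.006, 0, 1, -0.015, 0, 0.009, 0, 1, -0.02, 0, 0.012, 0, 1, -0.025, 0, 0.014, 0, 1])

```text
clock: 3.6
position: [0.564, -0.0488, 0.2256]
ee_rot: [0.0, 1.0, 0.026, 0.0]
contact_force: [1.2, -0.4, -2.4]
width: 0.0002
```

Request:
step_arm(moves=[-0.005, 0, 0.002, 0, 1, -0.01, 0, 0.004, 0, 1, -0.015, 0, 0.006, 0, 1])

```text
clock: 3.9
position: [0.5553, -0.0492, 0.2224]
ee_rot: [-0.0, 1.0, 0.026, -0.001]
contact_force: [-0.1, -0.2, 0.4]
width: 0.0002
```

```bash
cat >> h.py <<'E'
def knob():
    out=[]
    for n in("scene","top"):
        c=cam(n); hsv=cv2.cvtColor(c[0]["frame"],cv2.COLOR_BGR2HSV)
        m=((hsv[...,0]>8)&(hsv[...,0]<28)&(hsv[...,1]>70)&(hsv[...,2]>70)).astype(np.uint8)
        k,l,s,ce=cv2.connectedComponentsWithStats(m)
        pu=np.array(proj(c,[.56,-.048,.22]))
        i=min((i for i in range(1,k) if s[i][4]>50),key=lambda i:np.hypot(*(ce[i]-pu)))
        out.append((c,ce[i],s[i]))
    P,e=tri(ray(out[0][0],*out[0][1]),ray(out[1][0],*out[1][1]))
    print("knob",P.round(4),"gap",round(e,4),[ (o[1].round(1),o[2][2:]) for o in out]); return P,out
def show(name,out):
    a=out[0][0][0]["frame"][140:290,240:400]; b=out[1][0][0]["frame"][200:350,255:415]
    cv2.imwrite(f"pics/{name}.png",cv2.resize(np.hstack([a,b]),(800,375),interpolation=cv2.INTER_CUBIC))
E
python3 - <<'E'
from h import *
P,o=knob(); show("k1",o); s=manip.get_state(); print(s["position"],s["contact_force"])
E
```

```text
knob [ 0.5267 -0.071   0.0718] gap 0.0414 [(array([292. , 226.6]), array([ 21,  18, 148], dtype=int32)), (array([334.2, 294.2]), array([ 17,  13, 177], dtype=int32))]
[ 0.55536573 -0.04914915  0.22248118] [-0.00273462 -0.31102694  0.22641236]
```

View pics/k1.png

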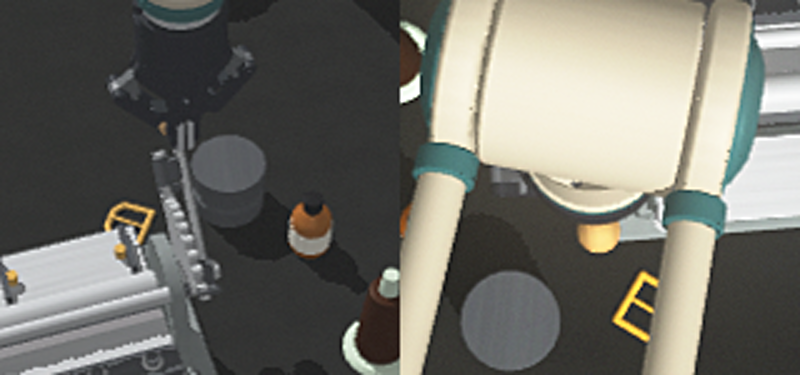

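The knob now sits at about (334,292) in the top view, which is x≈0.525, close to the expected stop. I'll press a few millimetres more to confirm it.

Request:
step_arm(moves=[-0.004, 0, 0.001, 0, 1, -0.008, 0, 0.002, 0, 1, -0.008, 0, 0.002, 0, 1])

```text
clock: 4.3
position: [0.552, -0.0493, 0.2218]
ee_rot: [0.0, 1.0, 0.026, -0.0]
contact_force: [0.2, 0.1, -0.5]
width: 0.0006
```

Request:
step_arm(moves=[-0.004, 0, 0, 0, 1, -0.006, 0, 0, 0, 1, -0.006, 0, 0, 0, 1])

```text
clock: 4.6
position: [0.5492, -0.0495, 0.2218]
ee_rot: [0.0, 1.0, 0.026, -0.0]
contact_force: [-0.1, 0.8, -0.5]
width: 0.0002
```

Request:
step_arm(moves=[-0.003, 0, 0, 0, 1, -0.006, 0, 0, 0, 1, -0.006, 0, 0, 0, 1])

```text
clock: 4.9
position: [0.5466, -0.0497, 0.222]
ee_rot: [0.0, 1.0, 0.026, 0.0]
contact_force: [0.3, -0.1, -0.1]
width: 0.0
```

Request:
step_arm(moves=[-0.003, 0, 0, 0, 1, -0.006, 0, 0, 0, 1, -0.006, 0, 0, 0, 1])

```text
clock: 5.2
position: [0.5456, -0.0499, 0.2227]
ee_rot: [0.0, 1.0, 0.026, 0.003]
contact_force: [5.5, 0.9, 0.0]
width: -0.0001
```

Request:
step_arm(moves=[-0.003, 0, 0, 0, 1, -0.005, 0, 0, 0, 1, -0.005, 0, 0, 0, 1])

```text
clock: 5.5
position: [0.5449, -0.0501, 0.2234]
ee_rot: [0.0, 1.0, 0.026, 0.005]
contact_force: [8.0, 0.7, 0.9]
width: 0.0
```

Request:
step_arm(moves=[-0.003, 0, 0, 0, 1, -0.005, 0, 0, 0, 1, -0.005, 0, 0, 0, 1])

```text
clock: 5.8
position: [0.5441, -0.0503, 0.2241]
ee_rot: [0.001, 1.0, 0.026, 0.007]
contact_force: [11.1, 1.1, 2.3]
width: -0.0003
```

The force climbs steeply (5.5, 8, then 11 N) with almost no motion, so it is against the stop. Next I back off, lift, cross over to the near side and look.

Request:
step_arm(moves=[0.03, 0, 0, 0, 1, 0.04, 0, -0.08, 0, 1, 0.04, 0, -0.17, 0, 1, -0.05, 0, -0.17, 0, 1, -0.13, 0, -0.17, 0, 1])

```text
clock: 6.3
position: [0.4728, -0.0537, 0.308]
ee_rot: [0.001, 1.0, 0.026, 0.0]
contact_force: [-1.4, -1.0, -1.0]
width: -0.0002
```

Request:
step_arm(moves=[0, 0, 0, 0, 1, 0, 0, 0, 0, 1])

```text
clock: 6.5
position: [0.4725, -0.0534, 0.3071]
ee_rot: [0.0, 1.0, 0.026, 0.0]
contact_force: [-0.1, 0.0, 1.0]
width: -0.0003
```

```bash
cat >> h.py <<'E'
def kplane(c,u,v,y0=-.048,x0=.56,yaw=.045):
    o,r=ray(c,u,v); n=np.array([-np.sin(yaw),np.cos(yaw),0]); return o+r*((np.array([x0,y0,0])-o)@n)/(r@n)
E
python3 - <<'E'
from h import *
P,o=knob(); show("k2",o); s=manip.get_state(); print(s["position"],s["contact_force"])
for q in o: print(kplane(q[0],*q[1]))
E
```

```text
knob [0.5289 0.0114 0.2117] gap 0.1221 [(array([308.8, 187.9]), array([ 13,  13, 133], dtype=int32)), (array([257.1, 287.9]), array([ 9, 17, 62], dtype=int32))]
[ 0.47400263 -0.05356168  0.30681646] [ 0.39900368 -0.55459402 -0.27312998]
[ 0.52733625 -0.04947086  0.20565817]
[ 0.45205981 -0.05286059  1.16372283]
```

View pics/k2.png

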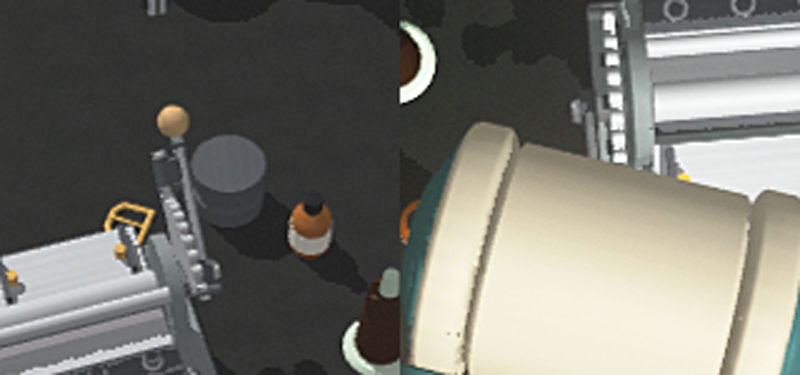

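The knob reads (0.527, -0.049, 0.206) from the scene view, so the pivot is at x≈0.623. That agrees with the base outline, so the lever is at the open stop. Now I lower the hand on the near side and feel for contact.

Request:
step_arm(moves=[0, -0.015, 0.07, 0, 1, 0, -0.015, 0.15, 0, 1, 0, -0.015, 0.2, 0, 1, 0.02, -0.015, 0.2, 0, 1, 0.04, -0.015, 0.2, 0, 1])

```text
clock: 7.1
position: [0.495, -0.045, 0.207]
ee_rot: [0.0, 1.0, 0.026, 0.0]
contact_force: [0.1, 0.0, -0.1]
width: 0.0001
```

Request:
step_arm(moves=[0.002, 0, 0, 0, 1, 0.006, 0, 0, 0, 1, 0.01, 0, 0, 0, 1, 0.014, 0, 0, 0, 1, 0.014, 0, 0, 0, 1])

```text
clock: 7.6
position: [0.4996, -0.0446, 0.2072]
ee_rot: [0.0, 1.0, 0.026, -0.0]
contact_force: [-2.0, -0.2, 1.4]
width: -0.0003
```

Light contact at TCP x≈0.4995. From the arc, the crests should come at TCP x of about 0.510, 0.534 and 0.560, and resting notch 3 at about 0.574. I'll advance slowly, rising with the knob.

Request:
step_arm(moves=[0.004, 0, -0.003, 0, 1, 0.008, 0, -0.006, 0, 1, 0.012, 0, -0.01, 0, 1, 0.016, 0, -0.013, 0, 1])

```text
clock: 8.0
position: [0.5057, -0.0442, 0.213]
ee_rot: [0.0, 1.0, 0.026, -0.003]
contact_force: [-5.6, -1.9, 2.4]
width: 0.0001
```

Request:
step_arm(moves=[0.004, 0, -0.003, 0, 1, 0.008, 0, -0.006, 0, 1, 0.012, 0, -0.009, 0, 1])

```text
clock: 8.3
position: [0.5124, -0.0439, 0.2183]
ee_rot: [0.0, 1.0, 0.026, -0.002]
contact_force: [-3.0, -1.1, 0.7]
width: 0.0001
```

Request:
step_arm(moves=[0.004, 0, -0.002, 0, 1, 0.008, 0, -0.004, 0, 1])

```text
clock: 8.5
position: [0.5192, -0.0436, 0.2202]
ee_rot: [0.0, 1.0, 0.026, 0.001]
contact_force: [-0.1, 0.3, -0.4]
width: -0.0004
```

Request:
step_arm(moves=[0.004, 0, -0.002, 0, 1, 0.008, 0, -0.004, 0, 1])

```text
clock: 8.7
position: [0.5221, -0.0434, 0.2216]
ee_rot: [-0.0, 1.0, 0.026, -0.0]
contact_force: [-2.0, -0.0, -1.4]
width: -0.0
```

Request:
step_arm(moves=[0.004, 0, -0.002, 0, 1, 0.008, 0, -0.004, 0, 1])

```text
clock: 8.9
position: [0.5242, -0.0432, 0.2229]
ee_rot: [-0.0, 1.0, 0.026, -0.002]
contact_force: [-4.5, -1.2, 0.1]
width: 0.0002
```

Request:
step_arm(moves=[0.004, 0, -0.002, 0, 1, 0.008, 0, -0.004, 0, 1])

```text
clock: 9.1
position: [0.529, -0.043, 0.2259]
ee_rot: [0.0, 1.0, 0.026, -0.001]
contact_force: [-4.3, -0.7, 2.4]
width: -0.0001
```

```bash
python3 - <<'E'
from h import *
P,o=knob(); q=o[0]; print(kplane(q[0],*q[1])); s=manip.get_state(); print(s["position"],s["contact_force"])
E
```

```text
knob [ 0.4816 -0.0524  0.1413] gap 0.0416 [(array([312.4, 191.7]), array([ 14,  12, 130], dtype=int32)), (array([347.9, 322.4]), array([ 16,  29, 162], dtype=int32))]
[ 0.55577841 -0.0481901   0.22515611]
[ 0.52969119 -0.04295138  0.22633028] [-4.92033702 -0.6637458   2.57504536]
```

Click 1 came as predicted, with contact in notch 1 at about 0.521. The camera puts the lever on the climb to crest 2.

Request:
step_arm(moves=[0.004, 0, -0.002, 0, 1, 0.008, 0, -0.004, 0, 1])

```text
clock: 9.4
position: [0.5342, -0.0428, 0.2284]
ee_rot: [0.0, 1.0, 0.026, 0.001]
contact_force: [-2.2, 0.1, 2.4]
width: 0.0001
```

Request:
step_arm(moves=[0.004, 0, -0.002, 0, 1, 0.008, 0, -0.004, 0, 1])

```text
clock: 9.6
position: [0.5394, -0.0426, 0.23]
ee_rot: [0.0, 1.0, 0.026, 0.001]
contact_force: [0.1, -0.5, -0.3]
width: 0.0001
```

Request:
step_arm(moves=[0.004, 0, -0.002, 0, 1, 0.008, 0, -0.003, 0, 1])

```text
clock: 9.8
position: [0.5427, -0.0423, 0.2313]
ee_rot: [0.0, 1.0, 0.026, 0.001]
contact_force: [-0.4, -0.1, -0.0]
width: 0.0002
```

Request:
step_arm(moves=[0.004, 0, -0.002, 0, 1, 0.008, 0, -0.003, 0, 1])

```text
clock: 10.0
position: [0.5463, -0.0421, 0.2328]
ee_rot: [0.0, 1.0, 0.026, 0.0]
contact_force: [-0.2, -0.8, 0.0]
width: 0.0002
```

```bash
python3 - <<'E'
from h import *
P,o=knob(); q=o[0]; print(kplane(q[0],*q[1])); s=manip.get_state(); print(s["position"],s["contact_force"])
E
```

```text
knob [ 0.4842 -0.0494  0.1303] gap 0.0455 [(array([314.7, 195.3]), array([ 14,  13, 132], dtype=int32)), (array([347.1, 321.3]), array([ 15,  27, 138], dtype=int32))]
[ 0.57407234 -0.04736632  0.23408958]
[ 0.54636486 -0.04217656  0.23278137] [0.91623684 0.40715573 0.23743323]
```

Click 2: the knob is at x=0.574, 47 mm from the stop, which is notch 2. Now the third crest, expected at about 0.560.

Request:
step_arm(moves=[0.004, 0, -0.001, 0, 1, 0.008, 0, -0.003, 0, 1])

```text
clock: 10.3
position: [0.5481, -0.042, 0.2335]
ee_rot: [-0.0, 1.0, 0.026, -0.002]
contact_force: [-3.0, -0.7, -1.3]
width: 0.0
```

Request:
step_arm(moves=[0.004, 0, -0.001, 0, 1, 0.008, 0, -0.003, 0, 1])

```text
clock: 10.5
position: [0.5533, -0.0417, 0.2357]
ee_rot: [-0.0, 1.0, 0.026, -0.001]
contact_force: [-3.9, -1.1, -0.0]
width: 0.0001
```

Request:
step_arm(moves=[0.004, 0, -0.001, 0, 1, 0.008, 0, -0.002, 0, 1])

```text
clock: 10.7
position: [0.5589, -0.0415, 0.2374]
ee_rot: [0.0, 1.0, 0.026, 0.001]
contact_force: [-1.6, -0.2, 1.3]
width: -0.0002
```

Request:
step_arm(moves=[0.003, 0, -0.001, 0, 1, 0.003, 0, -0.001, 0, 1])

```text
clock: 10.9
position: [0.5608, -0.0415, 0.2376]
ee_rot: [0.0, 1.0, 0.026, 0.001]
contact_force: [0.2, -0.5, -0.5]
width: 0.0002
```

```bash
python3 - <<'E'
from h import *
P,o=knob(); q=o[0]; print(kplane(q[0],*q[1])); s=manip.get_state(); print(s["position"],s["contact_force"])
E
```

```text
knob [ 0.4844 -0.0462  0.1158] gap 0.0476 [(array([316.6, 199.1]), array([ 14,  13, 136], dtype=int32)), (array([345.6, 321.6]), array([12, 24, 99], dtype=int32))]
[ 0.58803119 -0.04673774  0.23780539]
[ 0.56024618 -0.04149408  0.23735591] [0.27338834 0.89287983 0.66497271]
```

The knob is about on the crest (0.588), so I nudge it a little further.

Request:
step_arm(moves=[0.003, 0, -0.001, 0, 1, 0.003, 0, -0.001, 0, 1])

```text
clock: 11.2
position: [0.5613, -0.0414, 0.2377]
ee_rot: [0.0, 1.0, 0.026, 0.0]
contact_force: [-0.7, 1.1, 0.1]
width: 0.0004
```

```bash
python3 - <<'E'
from h import *
P,o=knob(); q=o[0]; print(kplane(q[0],*q[1])); s=manip.get_state(); print(s["position"],s["contact_force"])
E
```

```text
knob [ 0.4842 -0.046   0.1151] gap 0.0477 [(array([316.7, 199.2]), array([ 14,  13, 135], dtype=int32)), (array([345.5, 321.8]), array([12, 24, 98], dtype=int32))]
[ 0.58873168 -0.0467062   0.23832715]
[ 0.5611252  -0.04139801  0.23774975] [-0.18699906 -0.22336968  0.72302719]
```

Request:
step_arm(moves=[0.003, 0, 0, 0, 1, 0.004, 0, 0, 0, 1, 0.004, 0, 0, 0, 1])

```text
clock: 11.6
position: [0.5631, -0.0413, 0.2378]
ee_rot: [0.0, 1.0, 0.026, 0.0]
contact_force: [0.4, 0.6, 0.5]
width: 0.0002
```

```bash
python3 - <<'E'
from h import *
P,o=knob(); q=o[0]; print(kplane(q[0],*q[1])); s=manip.get_state(); print(s["position"],s["contact_force"])
E
```

```text
knob [ 0.4843 -0.0438  0.1005] gap 0.0512 [(array([318.3, 203. ]), array([ 13,  13, 136], dtype=int32)), (array([345.1, 322.2]), array([11, 23, 88], dtype=int32))]
[ 0.60093615 -0.04615663  0.24008569]
[ 0.56297719 -0.04128605  0.23775903] [ 0.00668029  0.34395324 -0.32888515]
```

It snapped: knob x=0.601, 73.6 mm from the stop against 74.5 expected for notch 3. Backing off, lifting and clearing away to the side.

Request:
step_arm(moves=[-0.05, 0, 0, 0, 1, -0.13, 0, 0, 0, 1, -0.2, 0, -0.05, 0, 1, -0.26, 0, -0.12, 0, 1, -0.32, 0, -0.18, 0, 1])

```text
clock: 12.2
position: [0.4017, -0.0495, 0.329]
ee_rot: [0.0, 1.0, 0.026, 0.0]
contact_force: [1.2, -0.7, 0.3]
width: -0.0002
```

Request:
step_arm(moves=[-0.05, 0.08, 0, 0, 1, -0.1, 0.15, 0, 0, 1, -0.15, 0.22, 0, 0, 1, -0.2, 0.3, 0, 0, 1, -0.24, 0.38, 0, 0, 1])

```text
clock: 12.7
position: [0.2916, -0.2465, 0.3283]
ee_rot: [0.001, 1.0, 0.026, 0.0]
contact_force: [0.6, -0.8, 1.5]
width: -0.0001
```

Request:
step_arm(moves=[0, 0.08, 0, 0, 1, -0.02, 0.16, 0, 0, 1, -0.04, 0.24, 0, 0, 1, -0.06, 0.3, 0, 0, 1, -0.06, 0.3, 0, 0, 1])

```text
clock: 13.2
position: [0.2699, -0.4008, 0.3271]
ee_rot: [0.001, 1.0, 0.024, -0.001]
contact_force: [0.1, 0.6, 0.4]
width: 0.0001
```

```bash
python3 - <<'E'
from h import *
P,o=knob(); show("k3",o); q=o[0]; print(kplane(q[0],*q[1])); s=manip.get_state(); print(s["position"],s["contact_force"],s["clock"])
print("lean",np.arcsin((.6227-P[0])/.14), "joint",.75-np.arcsin((.6227-P[0])/.14))
for n in("scene","top"):
    a=cv2.imread(f"pics/{n}0.png"); b=cam(n)[0]["frame"]
    cv2.imwrite(f"pics/{n}9.png",b)
    d=(cv2.absdiff(a,b).max(2)>50).astype(np.uint8)
    for nm,p in dict(weight=(.47,.016,.03),dye=(.539,.076,.04),cone=(.67,.1,.05),buckle=(.48,-.088,.005),awl=(.5,-.254,.01)).items():
        u,v=map(int,proj(cam(n),p)); print(n,nm,d[v-14:v+14,u-14:u+14].sum(),end="; ")
E
```

```text
knob [ 0.5987 -0.0458  0.2379] gap 0.0001 [(array([318.2, 202.8]), array([ 14,  13, 137], dtype=int32)), (array([330.1, 243. ]), array([ 18,  19, 252], dtype=int32))]
[ 0.60054332 -0.04617432  0.24017759]
[ 0.27064724 -0.39698759  0.3273978 ] [0.57453234 0.14103449 0.55944911] 13.3
lean 0.1720381021097919 joint 0.5779618978902081
scene weight 48; scene dye 0; scene cone 44; scene buckle 154; scene awl 375; top weight 0; top dye 6; top cone 146; top buckle 0; top awl 110;
```

View pics/top9.png

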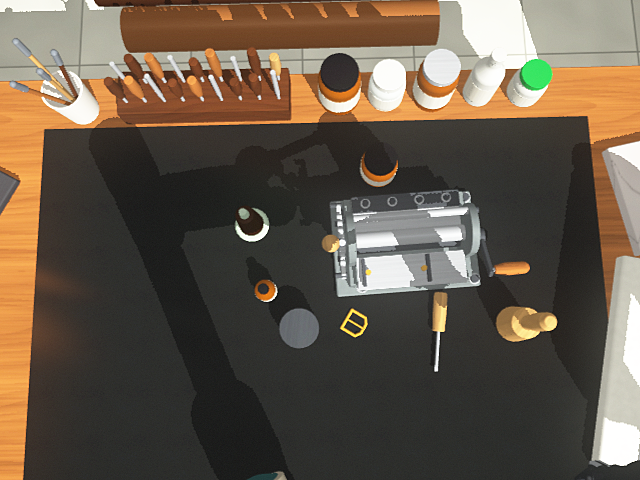

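The top view shows the knob at (330,243) and every loose item at its original pixel position; the differences are shadows. Triangulated, the knob is at (0.599, -0.046, 0.238), and notch 3's height should be 0.238. Handing in.

```bash
python3 -c "
from h import *
job.sign_off(); print(manip.get_state()['clock'])"
```

```text
the job is handed in; nothing more can be done
the job is handed in; nothing more can be done
```

The lever is resting in the third notch and the job is handed in. I used the closed fingertips to push the knob back to the open stop. There the force rose to 11 N with almost no movement. I then pushed it forward through three clicks, with push readings staying under about 7 N, and moved the hand well clear at about 13 s.

**Lever position:** with the hand away, the two cameras agree on the knob's position to 0.1 mm. Its height is 0.238 m, which is what notch 3 should give, and its x position works out to about 0.58 rad, inside the 0.54–0.66 rad range.

**Loose things:** in the final top view, all seven look to be where they started. My automatic before/after comparison, run on five of them (not the maul or jar), did flag changed pixels around some. I put those down to the arm's moving shadow, because their outlines hadn't moved.

**Disagreements:**
- **Starting position:** the lever first measured about 0.3 rad, between notches 1 and 2. Starting again from the stop made that irrelevant.
- **Third crest:** the knob paused on the third crest, and took two more small nudges before it snapped into the notch.

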